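Set the pressure comparator to its third range and zero it

ROBOT

A 6-joint arm with a two-finger parallel gripper is mounted at the origin on the work surface. World frame = base frame: x ahead of the robot, y to its left, z up, the work surface at z = 0. Lengths are in m, angles in rad, forces in N, time in s.
With the tool pointing down it reaches from about 0.375 to 0.9 m from the base axis. Payload 3.1 kg.
Tool frame: the origin (TCP) lies at the very end of the fingers, on their centre line; the grasp point (between the pads) lies 19 mm behind it; z points along the fingers, y is the direction in which the jaws open and shut (so a half turn about z gives the same grasp; the last joint's range is limited). The gripper opens to 87 mm and grips with 3 to 60 N. Pads are 19 mm wide; open, the fingers measure 117 mm over their backs; the gripper's body (75 mm by 190 mm) begins 51 mm behind the grasp point.
Start: joints at [1.163, 0.527, 1.433, -0, 1.181, -0.178], TCP at [0.142, 0.609, 0.223] pointing down, gripper open.
Joint ranges: [-3.08, 3.08], [-0.75, 2.2], [0.22, 2.44], [-1.43, 4.57], [0, 2.65], [-2.85, 2.85]. Speed limits (rad/s): [2.79, 2.79, 3.14, 3.14, 3.14, 3.14].

INTERFACE

Orientations are given as a unit quaternion [x, y, z, w].
In Python, from rig import robot, optics gives the robot as it stands.
- The arm moves only by the shell command python3 -m inch 'ROWS' [FORCE]. ROWS is JSON, a list of rows, each an object of numbers: "ax", "ay", "az": the turn, a rotation vector about the tool's x, y, z in rad; "dx", "dy", "dz": the shift along the tool's x, y, z in mm; "gripper": the opening in per cent of the stroke, from 0 (shut) to 100 (fully open). In form: [{"ax": .., "ay": .., "az": .., "dx": .., "dy": .., "dz": .., "gripper": ..}, ...]. A call has 1 to 8 rows; each row shifts and turns the commanded pose from where the row before left it, along the tool's axes as they then stand; what a row does not reach is not made up. A row lasts 1/10 s, in which the tool goes at most 50 mm and 8.59 degrees, less where a joint would pass 70% of its speed; a pose out of reach is approached as far as the arm can. A call with a gripper value outside its range is refused whole. The fingers move at their own pace and stop on an object; FORCE is the grip in N (left out, the last holds). Time passes only in rows, so rows that do not move let the fingers close. It gives the time, the measured TCP pose, the force and the opening at its end, in the units of the state.
- robot.get_obs(): the state, without advancing time (a new reading comes with each control period).
- optics.camera(name): name is "scene" or "side" or "wrist"; returns a dict with "img" (480x640x3 uint8, red, green, blue), "depth" (480x640 float32, m along the optical axis (not along the pixel's ray), 0 where there is no reading), "camera_matrix" (3x3 intrinsics, pixels), "position" and "attitude" of the camera in the world. Camera axes: x right, y up, looking along -z (the intrinsics and any distortion apply to the point x, -y, -z); pixel columns grow to the right and rows downward; lengths in m; the calibration is good to about 2 mm. A picture is of the moment at which its call begins.
- robot.hand_in(): hands the job in, once; it reports no verdict.
The state is a dict: "time": time; "q": joint angles; "joint_velocities": joint speeds; "joint_torque": joint torques, N m; "position": TCP position; "tool_rot": TCP orientation; "ft_force": force on the tool from outside, world axes, zero at the start; "moment": the same for the moment, N m; "grip_width": finger opening in m.
Only numpy, scipy, OpenCV 4.12 (cv2) and the standard library are available. Lean on these libraries where they do the work, as an engineer would, in place of code of your own. Each camera call takes 0.05 s, during which the arm holds its last target.

TASK

With the fingertips only, push the red range lever of the pressure comparator along its slot, click by click, until it sits in the third notch (three dots), and do not run past it; never pinch the lever or shove it hard. Then, and only then, press the green zero button fully down and let it come up again. Leave the loose fittings, tools and gauge where they are, and finish clear of everything.

Things in the scene. Friction and masses are not known exactly. Their poses are not given: they have to be found in the camera images.
- comparator: Pressure comparator fixed to the table: black plate 220 x 360 mm, top at z 50 mm. Origin on the table under its centre; own x away from the operator, y left along the lever slot, z up. On it: aluminium selector block (85 x 160 mm, centre x 30, y -20 mm, top z 74 mm), red lever, green button; T-bar valve at (-70, 140) mm to z 110 mm, dial gauge at (30, 135) mm to z 240 mm, 100 mm wide.
- range_lever (a joint): Lever position along its slot (m), growing towards the comparator's +y. 0 to 0.021 is a free run (it starts there; drag about 1 N), then five sprung notches at 0.038, 0.054, 0.070, 0.086, 0.102 with crests at 0.030, 0.046, ... 0.094, 8 mm before each notch. It resists with up to about 6 N before a crest, then snaps by itself into the next notch and the push drops to nothing.
- lever_grip (a point): Centre of the red lever paddle: 12 mm thick along the slide direction, 34 mm wide across it, standing on the selector block; this point is 22 mm above the block's top (96 mm above the table) and 18.5 mm below the paddle's top. It moves with the lever.
- notch3 (a point): Where the lever stands when in the third notch: point on the slot's centre line on the selector block's top (74 mm above the table), fixed to the comparator. Beside the slot, on the operator's side, each notch is marked by as many small black dots as its number (one to five). A lever let go in a notch stays there.
- zero_button (a joint): Travel of the green zero button in m: 0 released, 0.006 fully down; spring, about 5 N fully down, comes back by itself.
- zero_button_top (a point): Centre of the top of the green zero button (30 mm across, in a black housing on the operator's side of the selector block); moves down when pressed.
- adapter_a: Small brass hose adapter, stepped cylinder 36 mm across, 50 mm tall, standing on the comparator's plate near its robot-side right corner; leave alone.
- adapter_b: Steel hose adapter, same shape, standing on the comparator plate between the green button and the valve; leave alone.
- adapter_c: Brass hose adapter, same shape, standing on the table beside the left or right end of the comparator; leave alone.
- spare_gauge: Spare dial gauge lying on its back on the table right of the comparator, 64 mm across, 26 mm high; leave alone.
- wrench: Steel wrench lying on the table right of the comparator; origin at its middle, leave alone.
- screwdriver: Screwdriver lying beyond the comparator; leave alone.
- seal_jar: Capped jar of seals, 56 mm across, 60 mm tall, standing beside the right or left end of the comparator; leave alone.

How it is judged:
By the outcome, as a careful person would: the job done as asked, in the order asked, and still so for the second after the job is handed in, with the robot touching nothing.
It also fails if it takes over 69 s, if anything falls off the work surface, if the arm or the gripper's body presses on something with over 40 N, if the wrist force passes 120 N, or if a joint passes its speed limit or range.

## Working session

There is one attempt and no reset: what is moved stays moved. The work goes in short steps, Python scripts to look and compute and a shell command to move; the robot and the scene stay as the last step left them, time stands still between calls to the robot, and variables do not carry over. Pictures are saved under pics/ and viewed, and the job is handed in when it is done.

```bash
mkdir -p pics; ls; cat > h.py <<'E'
import numpy as np, cv2
from scipy.spatial.transform import Rotation as R
from rig import robot, optics
def snap(n,f):
    c=optics.camera(n); cv2.imwrite(f'pics/{f}.png',c['img'][:,:,::-1]); np.savez(f'pics/{f}.npz',**{k:np.array(v) for k,v in c.items()}); return c
def load(f): return dict(np.load(f'pics/{f}.npz'))
def att(c):
    a=np.array(c['attitude']); return a if a.shape==(3,3) else R.from_quat(a).as_matrix()
def ray(c,u,v):
    K=c['camera_matrix']; d=np.array([(u-K[0,2])/K[0,0],-(v-K[1,2])/K[1,1],-1.]); return att(c)@d
def atz(c,u,v,z):
    d=ray(c,u,v);p=np.array(c['position']); return p+d*(z-p[2])/d[2]
def atd(c,u,v):
    u0,v0=int(round(u)),int(round(v)); return np.array(c['position'])+ray(c,u,v)*c['depth'][v0,u0]
def proj(c,P):
    K=c['camera_matrix']; q=att(c).T@(np.array(P)-np.array(c['position'])); return K[0,0]*q[0]/-q[2]+K[0,2], K[1,1]*-q[1]/-q[2]+K[1,2]
def crop(f,x0,y0,w,h,s,o):
    im=cv2.imread(f'pics/{f}.png')[y0:y0+h,x0:x0+w]; cv2.imwrite(f'pics/{o}.png',cv2.resize(im,None,fx=s,fy=s,interpolation=cv2.INTER_CUBIC))
E
python3 - <<'E'
from h import *
print(robot.get_obs())
for n in('scene','side','wrist'):
    c=snap(n,n+'0'); print(n,c['position'],c['attitude'],c['camera_matrix'],[k for k in c])
E
```

```text
pics
{'time': 0.0, 'q': array([ 1.16352176e+00,  5.28479238e-01,  1.43386760e+00, -1.33468642e-05,
        1.18138861e+00, -1.78497648e-01]), 'joint_velocities': array([-0.00010864,  0.00163608, -0.00089709,  0.00213413,  0.00041625,
       -0.0015166 ]), 'joint_torque': array([-2.06349447e-03, -4.40049219e+01, -1.76588041e+01,  6.32407400e-02,
        5.80551988e-02, -1.58690245e-04]), 'position': array([0.14142788, 0.60805553, 0.22157463]), 'tool_rot': array([ 1.14136575e-01,  9.93464491e-01, -1.02755244e-03, -3.03421706e-04]), 'ft_force': array([-0.35878214, -0.24130662,  0.73022744]), 'moment': array([ 0.02092434, -0.0436332 , -0.04477257]), 'grip_width': 0.08712879989905768}
scene [1.06767698 0.34223018 1.06408987] [0.12571461 0.24046017 0.83857065 0.47241297] [[593.28100366   0.         314.28931492]
 [  0.         593.28100366 232.84028041]
 [  0.           0.           1.        ]] ['img', 'depth', 'camera_matrix', 'position', 'attitude']
side [ 0.03066408 -0.61050174  0.54421386] [ 0.46328536 -0.16849758 -0.31763432  0.80998992] [[440.48585913   0.         325.82395492]
 [  0.         440.48585913 241.93764824]
 [  0.           0.           1.        ]] ['img', 'depth', 'camera_matrix', 'position', 'attitude']
wrist [0.07350377 0.62322932 0.38401657] [-0.1011199  -0.07935418  0.61652743  0.77676998] [[340.62368869   0.         317.39218929]
 [  0.         340.62368869 242.61307506]
 [  0.           0.           1.        ]] ['img', 'depth', 'camera_matrix', 'position', 'attitude']
```

View pics/scene0.png

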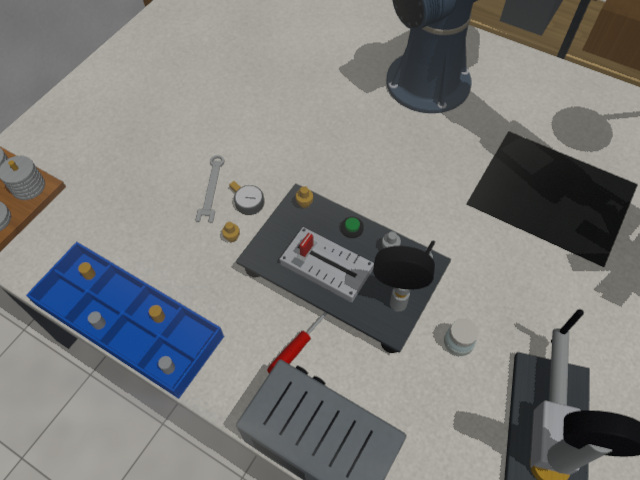

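View pics/side0.png

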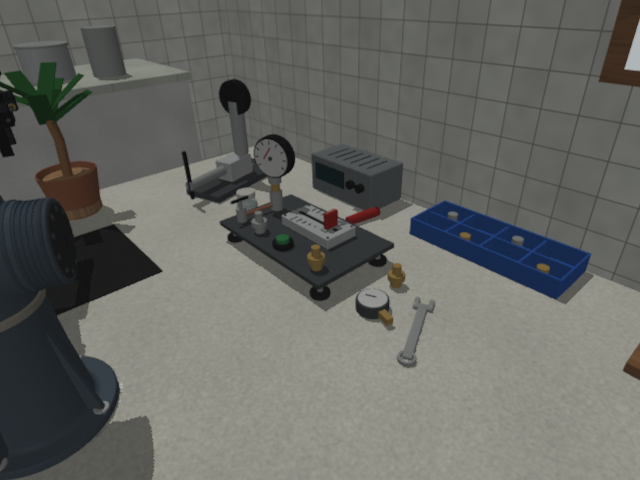

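The comparator sits mid-picture in both views. In the scene view the red lever is near (305,243), the green button near (352,226) and the slot runs to the right and down. Next I'll enlarge it.

```bash
python3 - <<'E'
from h import *
crop('scene0',230,170,230,190,3.4,'s0c'); crop('side0',200,120,220,190,3.4,'d0c')
E
```

```text
(no output)
```

View pics/s0c.png

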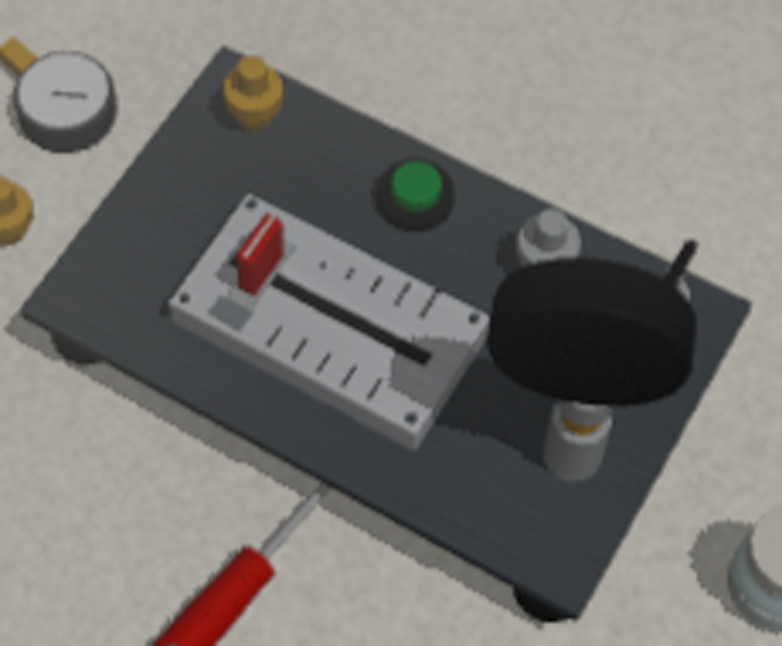

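View pics/d0c.png

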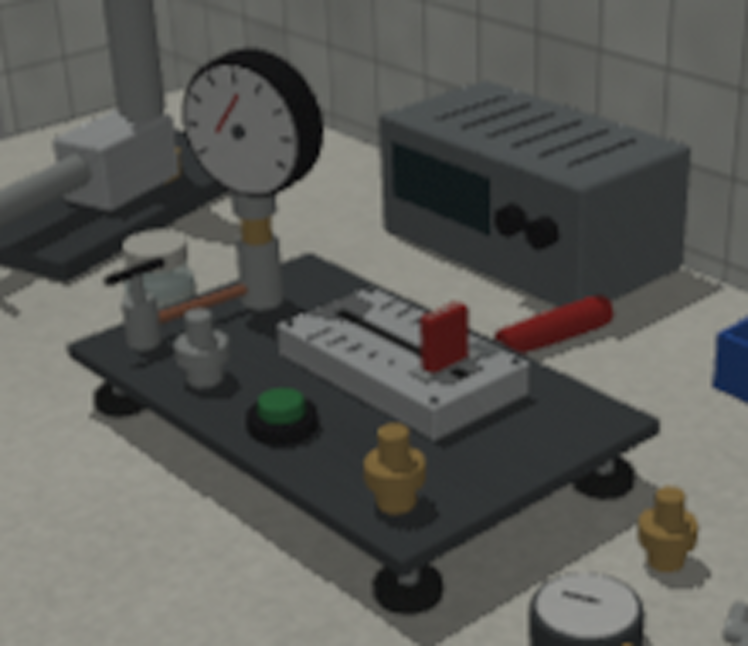

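In the scene crop the plate's corners are (226,47), (750,304), (578,612) and (24,313). The block's corner screws are (251,203), (474,318), (411,418) and (184,298). The dot columns run from (323,265) to (432,302), and the button top is at (417,186).

```bash
python3 - <<'E'
from h import *
c=load('scene0'); s=load('side0')
f=lambda x,y:(230+(x+.5)/3.4-.5,170+(y+.5)/3.4-.5)
g=lambda x,y:(200+(x+.5)/3.4-.5,120+(y+.5)/3.4-.5)
P=np.array([atz(c,*f(*p),.05)[:2] for p in[(226,47),(750,304),(578,612),(24,313)]])
L=np.array([(-.11,-.18),(-.11,.18),(.11,.18),(.11,-.18)])
def fit(L,P):
    lc,pc=L.mean(0),P.mean(0);A=L-lc;B=P-pc
    th=np.arctan2((A[:,0]*B[:,1]-A[:,1]*B[:,0]).sum(),(A*B).sum());r=np.array([[np.cos(th),-np.sin(th)],[np.sin(th),np.cos(th)]])
    return th,pc-r@lc,r
th,o,r=fit(L,P); print('plate',np.degrees(th),o,(P-(L@r.T+o))*1000)
Q=np.array([atz(s,*g(*p),.05)[:2] for p in[(400,562),(72,350),(312,256),(657,425)]])
t2,o2,r2=fit(L,Q);print('side',np.degrees(t2),o2,(Q-(L@r2.T+o2))*1000)
l=lambda p:(r.T@(np.array(p)[:2]-o))*1000
for n,p,z in[('screw',(251,203),.074),('screw',(474,318),.074),('screw',(411,418),.074),('screw',(184,298),.074),('btn',(417,186),.07),('btn',(417,186),.075),('dot1',(323,265),.074),('dot2',(351,273),.074),('dot3',(376,285),.074),('d4',(403,299),.074),('d5',(432,302),.074),('levtop a',(272,218),.1145),('levtop b',(247,251),.1145),('slot end',(428,358),.074),('slot st',(276,280),.074),('adA',(254,64),.1),('adB',(551,217),.1)]:
    w=atz(c,*f(*p),z);print(n,z,w.round(4),l(w).round(1),atd(c,*f(*p)).round(4))
for n,p,z in[('btn',(281,402),.07),('btn',(281,402),.075),('levtop L',(422,319),.1145),('levtop R',(466,304),.1145),('adA',(393,430),.1),('adB',(199,313),.1)]:
    w=atz(s,*g(*p),z);print('side',n,z,w.round(4),l(w).round(1),atd(s,*g(*p)).round(4))
E
```

```text
plate 0.30067157324624944 [0.57049764 0.08488755] [[ 0.711351    2.74996475]
 [ 2.46551123 -2.49114485]
 [-2.58337814 -3.24706603]
 [-0.59348409  2.98824612]]
side 0.05067892883917227 [0.56544243 0.07611257] [[ 3.62847273  6.87894393]
 [ 1.51144523 -6.92074914]
 [-1.47418077 -3.18481552]
 [-3.66573719  3.22662073]]
screw 0.074 [ 0.5632 -0.0105  0.074 ] [ -7.8 -95.4] [ 0.5629 -0.0107  0.0735]
screw 0.074 [0.5633 0.1361 0.074 ] [-7.  51.3] [0.5628 0.1359 0.0731]
screw 0.074 [0.6348 0.1365 0.074 ] [64.6 51.3] [0.636  0.1371 0.0766]
screw 0.074 [ 0.6358 -0.0095  0.074 ] [ 64.8 -94.8] [ 0.6378 -0.0079  0.0785]
btn 0.07 [0.5016 0.0649 0.07  ] [-69.  -19.7] [0.502  0.0651 0.0708]
btn 0.075 [0.5044 0.0662 0.075 ] [-66.2 -18.3] [0.502  0.0651 0.0708]
dot1 0.074 [0.5773 0.0464 0.074 ] [  6.6 -38.5] [0.5778 0.0468 0.0751]
dot2 0.074 [0.5736 0.0627 0.074 ] [  3.  -22.2] [0.5748 0.0634 0.0764]
dot3 0.074 [0.5731 0.0787 0.074 ] [ 2.5 -6.2] [0.5743 0.0794 0.0765]
d4 0.074 [0.5731 0.0962 0.074 ] [ 2.7 11.3] [0.5729 0.0961 0.0737]
d5 0.074 [0.5664 0.1111 0.074 ] [-3.9 26.2] [0.5658 0.1108 0.0727]
lev
[... 200 characters left out ...]
0.5982 0.1264 0.0738]
slot st 0.074 [0.5993 0.0287 0.074 ] [ 28.5 -56.3] [0.5999 0.0291 0.0753]
adA 0.1 [ 0.494  -0.0507  0.1   ] [ -77.2 -135.2] [ 0.4927 -0.0516  0.0979]
adB 0.1 [0.4981 0.1475 0.1   ] [-72.1  63. ] [0.4966 0.147  0.0975]
side btn 0.07 [0.4986 0.0606 0.07  ] [-72.  -23.9] [0.4955 0.0562 0.0731]
side btn 0.075 [0.4937 0.0535 0.075 ] [-77. -31.] [0.4955 0.0562 0.0731]
side levtop L 0.1145 [0.5809 0.018  0.1145] [ 10. -67.] [0.5821 0.0193 0.1136]
side levtop R 0.1145 [0.6148 0.0138 0.1145] [ 43.9 -71.3] [0.7692 0.1788 0.0009]
side adA 0.1 [ 0.4957 -0.0517  0.1   ] [ -75.5 -136.2] [ 0.4947 -0.0529  0.101 ]
side adB 0.1 [0.5006 0.1483 0.1   ] [-69.5  63.8] [0.5    0.1474 0.1006]
```

```bash
python3 - <<'E'
from h import *
for n in('scene0','side0'):
    c=load(n);D=c['depth'];v,u=np.mgrid[0:480,0:640];K=c['camera_matrix']
    p=np.stack([(u-K[0,2])/K[0,0]*D,-(v-K[1,2])/K[1,1]*D,-D],-1)@att(c).T+c['position']
    for lo,hi in((.13,.15),(.15,.17),(.17,.2),(.2,.25)):
        m=(D>0)&(p[...,2]>lo)&(p[...,2]<hi)&(abs(p[...,0]-.58)<.15)&(p[...,1]>.05)&(p[...,1]<.35)
        if m.sum(): print(n,lo,hi,m.sum(),np.percentile(p[m],[1,50,99],axis=0).round(3).tolist())
E
python3 -m inch '[{"dz":-20,"gripper":0},{"dz":-30,"gripper":0},{"dz":-30},{"az":0.149},{"az":0.149},{"az":0.149},{"az":0.149},{"az":0.149}]' 20
python3 -m inch '[{"az":0.149},{"az":0.149},{"az":0.149},{"az":0.149}]'
```

```text
scene0 0.13 0.15 95 [[0.604, 0.194, 0.131], [0.612, 0.222, 0.141], [0.622, 0.236, 0.15]]
scene0 0.15 0.17 246 [[0.599, 0.18, 0.15], [0.613, 0.219, 0.16], [0.627, 0.256, 0.17]]
scene0 0.17 0.2 525 [[0.594, 0.167, 0.17], [0.613, 0.218, 0.186], [0.629, 0.263, 0.2]]
scene0 0.2 0.25 1391 [[0.576, 0.169, 0.201], [0.606, 0.215, 0.226], [0.627, 0.259, 0.239]]
side0 0.13 0.15 94 [[0.578, 0.184, 0.131], [0.587, 0.206, 0.141], [0.607, 0.229, 0.15]]
side0 0.15 0.17 235 [[0.571, 0.168, 0.151], [0.587, 0.202, 0.162], [0.621, 0.247, 0.17]]
side0 0.17 0.2 487 [[0.569, 0.162, 0.17], [0.589, 0.196, 0.186], [0.627, 0.251, 0.2]]
side0 0.2 0.25 628 [[0.571, 0.165, 0.2], [0.591, 0.198, 0.218], [0.625, 0.246, 0.239]]invalid input
invalid input
```

View pics/wrist0.png

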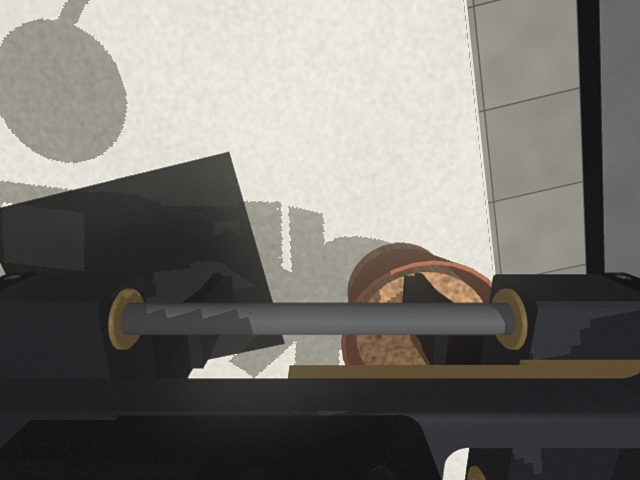

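The wrist view shows only the jaws and the rail. The gauge spans y ≈ 0.165–0.265. The moves were refused, and I think every key may be required.

```bash

python3 -m inch '[{"ax":0,"ay":0,"az":0,"dx":0,"dy":0,"dz":-20,"gripper":0},{"ax":0,"ay":0,"az":0,"dx":0,"dy":0,"dz":-30,"gripper":0},{"ax":0,"ay":0,"az":0,"dx":0,"dy":0,"dz":-30,"gripper":0},{"ax":0,"ay":0,"az":0.149,"dx":0,"dy":0,"dz":0,"gripper":0},{"ax":0,"ay":0,"az":0.149,"dx":0,"dy":0,"dz":0,"gripper":0},{"ax":0,"ay":0,"az":0.149,"dx":0,"dy":0,"dz":0,"gripper":0},{"ax":0,"ay":0,"az":0.149,"dx":0,"dy":0,"dz":0,"gripper":0},{"ax":0,"ay":0,"az":0.149,"dx":0,"dy":0,"dz":0,"gripper":0}]' 20
python3 -m inch '[{"ax":0,"ay":0,"az":0.149,"dx":0,"dy":0,"dz":0,"gripper":0},{"ax":0,"ay":0,"az":0.149,"dx":0,"dy":0,"dz":0,"gripper":0},{"ax":0,"ay":0,"az":0.149,"dx":0,"dy":0,"dz":0,"gripper":0},{"ax":0,"ay":0,"az":0.149,"dx":0,"dy":0,"dz":0,"gripper":0}]'
```

```text
time: 0.95
position: [0.1416, 0.6084, 0.3021]
tool_rot: [0.471, 0.882, -0.001, 0.0]
ft_force: [-0.3, 0.2, -0.7]
grip_width: 0.0306
time: 1.35
position: [0.1416, 0.6084, 0.302]
tool_rot: [0.709, 0.705, -0.001, 0.0]
ft_force: [0.3, 0.7, -0.0]
grip_width: 0.0026
```

```bash

python3 -m inch '[{"ax":0,"ay":0,"az":0,"dx":-20,"dy":14,"dz":0,"gripper":0},{"ax":0,"ay":0,"az":0,"dx":-40,"dy":28,"dz":0,"gripper":0},{"ax":0,"ay":0,"az":0,"dx":-40,"dy":28,"dz":0,"gripper":0},{"ax":0,"ay":0,"az":0,"dx":-40,"dy":28,"dz":0,"gripper":0},{"ax":0,"ay":0,"az":0,"dx":-40,"dy":28,"dz":0,"gripper":0},{"ax":0,"ay":0,"az":0,"dx":-40,"dy":28,"dz":0,"gripper":0},{"ax":0,"ay":0,"az":0,"dx":-40,"dy":28,"dz":0,"gripper":0},{"ax":0,"ay":0,"az":0,"dx":-40,"dy":28,"dz":0,"gripper":0}]'
python3 -m inch '[{"ax":0,"ay":0,"az":0,"dx":-40,"dy":28,"dz":0,"gripper":0},{"ax":0,"ay":0,"az":0,"dx":-40,"dy":28,"dz":0,"gripper":0},{"ax":0,"ay":0,"az":0,"dx":-40,"dy":28,"dz":0,"gripper":0},{"ax":0,"ay":0,"az":0,"dx":-40,"dy":28,"dz":0,"gripper":0},{"ax":0,"ay":0,"az":0,"dx":-40,"dy":28,"dz":0,"gripper":0},{"ax":0,"ay":0,"az":0,"dx":-40,"dy":28,"dz":0,"gripper":0},{"ax":0,"ay":0,"az":0,"dx":-40,"dy":28,"dz":0,"gripper":0},{"ax":0,"ay":0,"az":0,"dx":-40,"dy":28,"dz":0,"gripper":0}]'
python3 - <<'E'
from h import *
c=snap('wrist','w1');snap('scene','s1');snap('side','d1'); print(robot.get_obs()['position'],robot.get_obs()['q'])
E
```

```text
time: 2.15
position: [0.3526, 0.3072, 0.3025]
tool_rot: [0.707, 0.708, 0.0, -0.0]
ft_force: [1.2, 0.8, 0.2]
grip_width: 0.0006
time: 2.95
position: [0.577, -0.0127, 0.3023]
tool_rot: [0.707, 0.707, -0.0, -0.0]
ft_force: [0.7, -0.1, 0.1]
grip_width: 0.0005
[ 0.57761233 -0.01364449  0.3016722 ] [-2.16828657e-01  3.81707869e-01  1.45420462e+00 -2.07468771e-04
  1.30610238e+00 -2.13425497e-01]
```

View pics/w1.png

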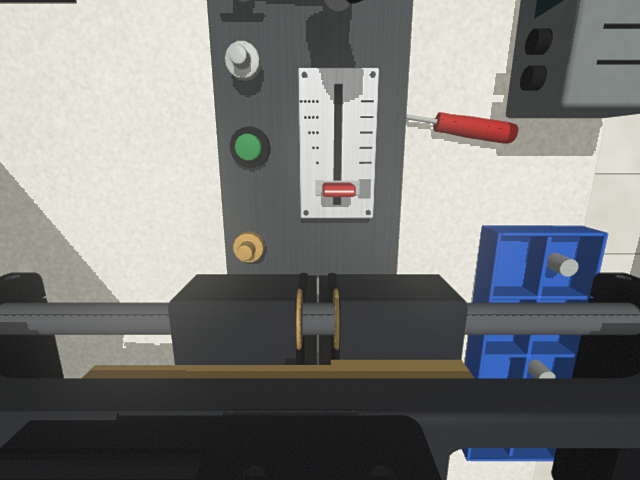

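View pics/d1.png

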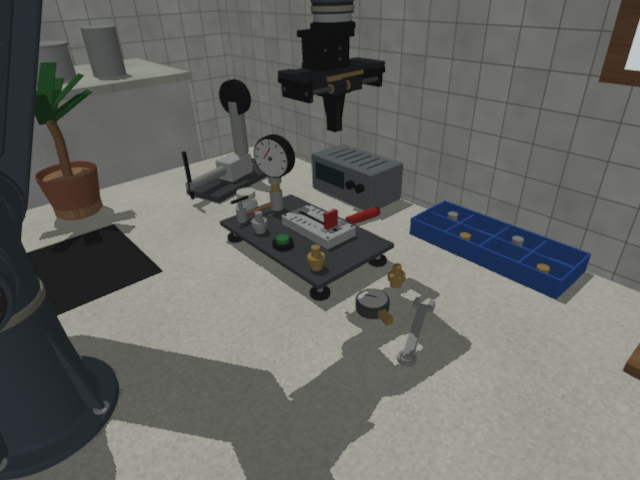

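The wrist camera looks straight at the selector: lever top near (339,189), dots in the left column from y = 163 up to 101, button near (248,147). In the side view the body's long side lies along x, so there's room for the gauge. I'll zoom and measure.

```bash
python3 - <<'E'
from h import *
crop('w1',220,60,180,170,3.5,'w1c')
E
```

```text
(no output)
```

View pics/w1c.png

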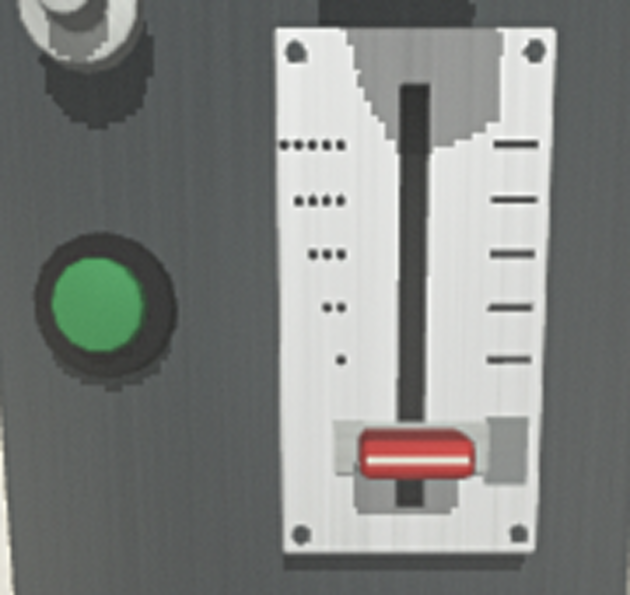

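Crop readings: rows of dots at y = 360, 308, 254, 201, 145; the lever's top runs from (359,455) to (475,455), with its white mark at y = 460; button centre (98,305).

```bash
python3 - <<'E'
from h import *
c=load('w1')
f=lambda x,y:(220+(x+.5)/3.5-.5,60+(y+.5)/3.5-.5)
print(c['position'],c['attitude'])
for n,p,z in[('d1',(411,360),.074),('d2',(411,308),.074),('d3',(411,254),.074),('d4',(411,201),.074),('d5',(411,145),.074),('slot0',(411,507),.074),('slotE',(415,85),.074),('top line',(417,460),.1145),('topL',(362,460),.1145),('topR',(475,460),.1145),('btn',(98,305),.07),('scr',(301,535),.074),('scr',(535,51),.074),('scr',(295,51),.074),('scr',(518,534),.074)]:
    print(n,atz(c,*f(*p),z).round(4),atd(c,*f(*p)).round(4))
E
```

```text
[0.57656687 0.05576991 0.46462743] [-1.28125965e-01  5.39811899e-06  6.98939875e-05  9.91757900e-01]
d1 [0.5985 0.0456 0.074 ] [0.5985 0.0457 0.0748]
d2 [0.5983 0.0616 0.074 ] [0.5983 0.0616 0.0748]
d3 [0.5981 0.0779 0.074 ] [0.5981 0.0779 0.0728]
d4 [0.5978 0.0935 0.074 ] [0.5978 0.0934 0.0744]
d5 [0.5976 0.1096 0.074 ] [0.5975 0.1095 0.0747]
slot0 [ 0.5992 -0.0015  0.074 ] [ 0.5992 -0.0014  0.0747]
slotE [0.5985 0.1265 0.074 ] [0.5985 0.1263 0.0747]
top line [0.5984 0.0182 0.1145] [0.5984 0.0184 0.1157]
topL [0.5824 0.0182 0.1145] [0.5824 0.0181 0.1133]
topR [0.6154 0.0182 0.1145] [0.6156 0.018  0.1123]
btn [0.4988 0.0626 0.07  ] [0.4993 0.0625 0.0727]
scr [ 0.5629 -0.0108  0.074 ] [ 0.563  -0.0104  0.0764]
scr [0.6344 0.1359 0.074 ] [0.6341 0.1354 0.0761]
scr [0.5624 0.1358 0.074 ] [0.5625 0.1355 0.0759]
scr [ 0.6348 -0.0105  0.074 ] [ 0.6344 -0.01    0.0767]
```

```bash

python3 -m inch '[{"ax":0,"ay":0,"az":0,"dx":-8,"dy":21,"dz":10,"gripper":0},{"ax":0,"ay":0,"az":0,"dx":0,"dy":0,"dz":40,"gripper":0},{"ax":0,"ay":0,"az":0,"dx":0,"dy":0,"dz":40,"gripper":0},{"ax":0,"ay":0,"az":0,"dx":0,"dy":0,"dz":40,"gripper":0},{"ax":0,"ay":0,"az":0,"dx":0,"dy":0,"dz":30,"gripper":0},{"ax":0,"ay":0,"az":0,"dx":0,"dy":0,"dz":15,"gripper":0},{"ax":0,"ay":0,"az":0,"dx":0,"dy":0,"dz":0,"gripper":0}]'
python3 - <<'E'
from h import *
snap('side','d2');crop('d2',220,60,200,180,3.5,'d2c');o=robot.get_obs();print(o['position'],o['ft_force'],o['tool_rot'])
E
```

```text
time: 3.8
position: [0.5943, -0.017, 0.1249]
tool_rot: [0.706, 0.708, -0.002, -0.003]
ft_force: [0.4, -0.1, 0.9]
grip_width: 0.0002
[ 0.59582133 -0.01750142  0.12660315] [1.0013966  0.00523692 0.60983237] [ 0.70634659  0.70786383 -0.00088292 -0.00158352]
```

View pics/d2c.png

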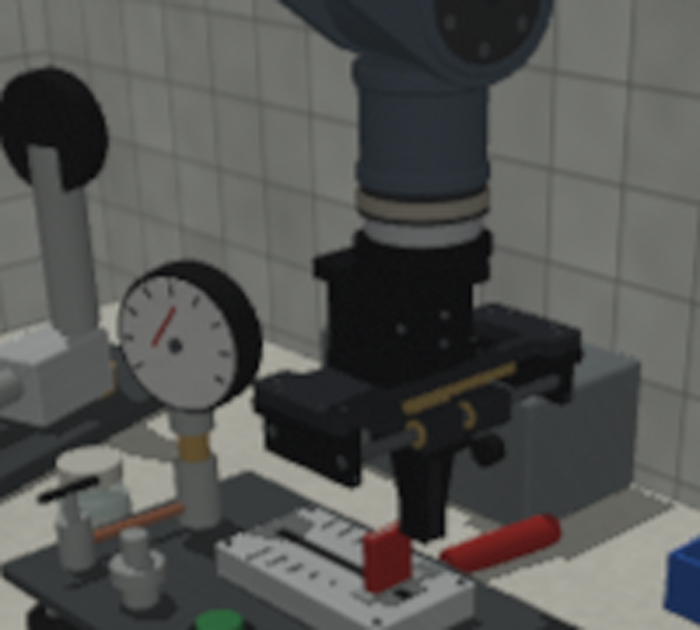

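The fingertips are behind the paddle, on its far-right side, clear and still above the block. I'll go down another 36 mm.

```bash

python3 -m inch '[{"ax":0,"ay":0,"az":0,"dx":-2,"dy":2,"dz":12,"gripper":0},{"ax":0,"ay":0,"az":0,"dx":0,"dy":0,"dz":14,"gripper":0},{"ax":0,"ay":0,"az":0,"dx":0,"dy":0,"dz":10,"gripper":0},{"ax":0,"ay":0,"az":0,"dx":0,"dy":0,"dz":0,"gripper":0},{"ax":0,"ay":0,"az":0,"dx":0,"dy":0,"dz":0,"gripper":0}]'
python3 - <<'E'
from h import *
snap('side','d3');crop('d3',220,60,200,180,3.5,'d3c');snap('wrist','w3');o=robot.get_obs();print(o['position'],o['ft_force'],o['tool_rot'])
E
```

```text
time: 4.35
position: [0.5991, -0.0209, 0.0912]
tool_rot: [0.707, 0.707, -0.0, -0.0]
ft_force: [-0.7, 0.4, -0.6]
grip_width: 0.0004
[ 0.59968907 -0.02095498  0.09189064] [ 0.76893906 -0.34640355  0.51642398] [7.06786889e-01 7.07426419e-01 2.14127498e-04 3.31080256e-04]
```

View pics/d3c.png

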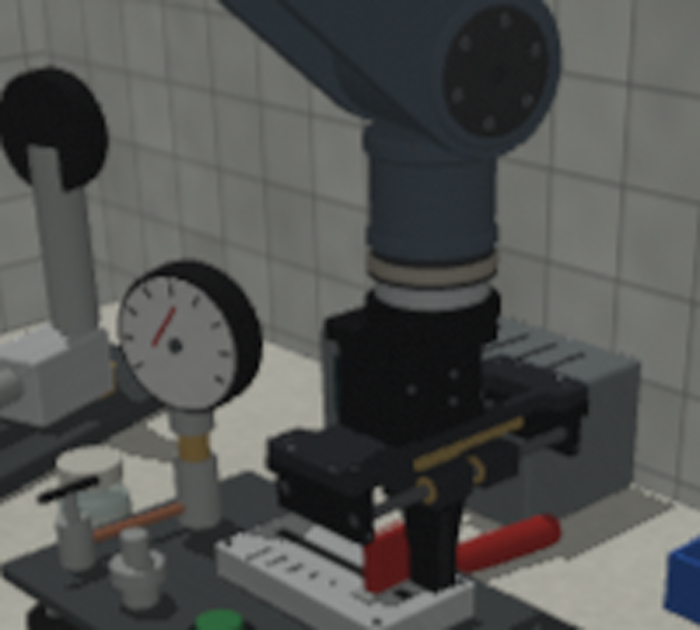

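View pics/w3.png

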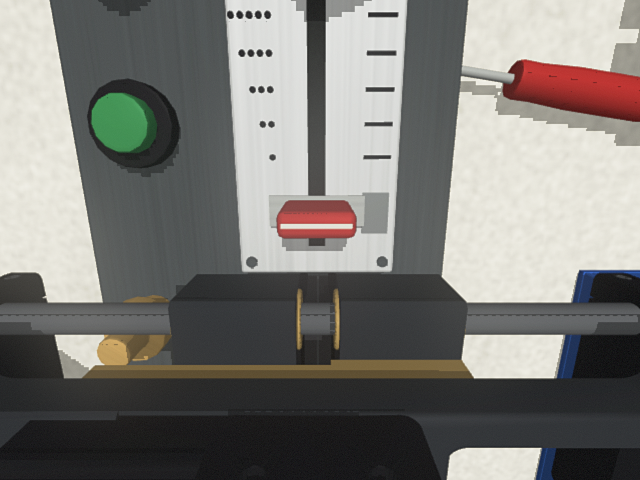

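The tips are 20-odd mm behind the paddle, centred on it in x, and the force reads zero. I'll close the gap slowly and then push.

```bash

python3 -m inch '[{"ax":0,"ay":0,"az":0,"dx":5,"dy":0,"dz":0,"gripper":0},{"ax":0,"ay":0,"az":0,"dx":6,"dy":0,"dz":1,"gripper":0},{"ax":0,"ay":0,"az":0,"dx":6,"dy":0,"dz":0,"gripper":0},{"ax":0,"ay":0,"az":0,"dx":3,"dy":0,"dz":0,"gripper":0},{"ax":0,"ay":0,"az":0,"dx":2,"dy":0,"dz":0,"gripper":0},{"ax":0,"ay":0,"az":0,"dx":2,"dy":0,"dz":0,"gripper":0},{"ax":0,"ay":0,"az":0,"dx":0,"dy":0,"dz":0,"gripper":0}]'
python3 -m inch '[{"ax":0,"ay":0,"az":0,"dx":2,"dy":0,"dz":0,"gripper":0},{"ax":0,"ay":0,"az":0,"dx":2,"dy":0,"dz":0,"gripper":0},{"ax":0,"ay":0,"az":0,"dx":2,"dy":0,"dz":0,"gripper":0},{"ax":0,"ay":0,"az":0,"dx":2,"dy":0,"dz":0,"gripper":0},{"ax":0,"ay":0,"az":0,"dx":0,"dy":0,"dz":0,"gripper":0}]'
python3 - <<'E'
from h import *
snap('wrist','w4');o=robot.get_obs();print(o['position'],o['ft_force'])
E
```

```text
time: 5.15
position: [0.5993, 0.0033, 0.0906]
tool_rot: [0.707, 0.708, 0.0, 0.0]
ft_force: [0.9, -0.2, 0.2]
grip_width: 0.0006
time: 5.65
position: [0.5994, 0.0115, 0.0906]
tool_rot: [0.707, 0.707, 0.0, -0.0]
ft_force: [0.1, 0.2, 0.3]
grip_width: 0.0003
[0.5993027  0.01149246 0.09053598] [0.1160958  0.60037161 0.62109527]
```

View pics/w4.png

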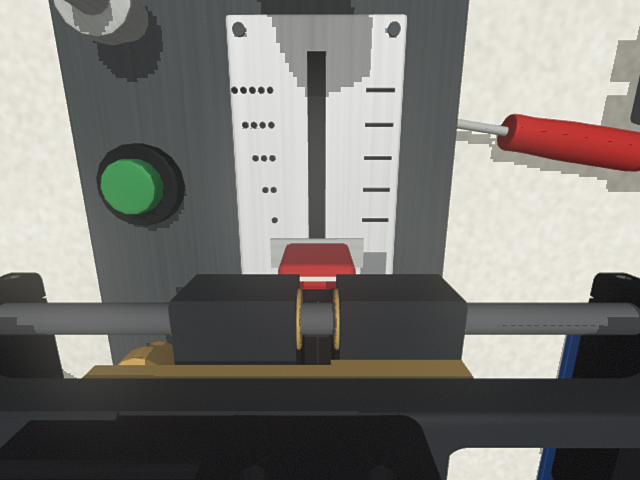

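The lever's far top edge is at v≈244 and its white mark at ≈282. I'll check whether it has moved.

```bash
python3 - <<'E'
from h import *
for n,vs in(('w3',(206,226)),('w4',(244,282))):
    c=load(n)
    for v in vs: print(n,v,atz(c,317,v,.1145).round(4), atz(c,317,v,.0945).round(4),atd(c,317,v).round(4))
E
```

```text
w3 206 [0.5989 0.0265 0.1145] [0.5989 0.0235 0.0945] [0.5989 0.0243 0.0999]
w3 226 [0.5989 0.0181 0.1145] [0.5989 0.0139 0.0945] [0.5989 0.0182 0.115 ]
w4 244 [0.5988 0.043  0.1145] [0.5987 0.0377 0.0945] [0.5987 0.0338 0.0801]
w4 282 [0.5988 0.026  0.1145] [0.5988 0.0182 0.0945] [0.5988 0.0261 0.1147]
```

The lever is at y 0.026 and moves with the finger, at 14.5 mm offset. I expect crest 1 at TCP y ≈ 0.0235. Now 1 mm rows.

```bash

python3 -m inch '[{"ax":0,"ay":0,"az":0,"dx":1.5,"dy":0,"dz":0,"gripper":0},{"ax":0,"ay":0,"az":0,"dx":1.5,"dy":0,"dz":0,"gripper":0},{"ax":0,"ay":0,"az":0,"dx":1.5,"dy":0,"dz":0,"gripper":0},{"ax":0,"ay":0,"az":0,"dx":1.5,"dy":0,"dz":0,"gripper":0}]'
python3 -m inch '[{"ax":0,"ay":0,"az":0,"dx":1,"dy":0,"dz":0,"gripper":0},{"ax":0,"ay":0,"az":0,"dx":1,"dy":0,"dz":0,"gripper":0}]'
python3 -m inch '[{"ax":0,"ay":0,"az":0,"dx":1,"dy":0,"dz":0,"gripper":0},{"ax":0,"ay":0,"az":0,"dx":1,"dy":0,"dz":0,"gripper":0}]'
python3 -m inch '[{"ax":0,"ay":0,"az":0,"dx":1,"dy":0,"dz":0,"gripper":0}]'
python3 -m inch '[{"ax":0,"ay":0,"az":0,"dx":1,"dy":0,"dz":0,"gripper":0}]'
```

```text
time: 6.1
position: [0.5993, 0.0158, 0.0906]
tool_rot: [0.706, 0.708, -0.001, 0.001]
ft_force: [-0.7, -4.9, 0.6]
grip_width: 0.0005
time: 6.3
position: [0.5993, 0.0188, 0.0906]
tool_rot: [0.707, 0.707, -0.0, 0.0]
ft_force: [-0.6, -3.6, 0.6]
grip_width: 0.0004
time: 6.5
position: [0.5993, 0.0217, 0.0906]
tool_rot: [0.707, 0.707, 0.0, -0.0]
ft_force: [0.6, -1.1, 0.5]
grip_width: 0.0003
time: 6.6
position: [0.5993, 0.0229, 0.0905]
tool_rot: [0.707, 0.707, 0.0, -0.0]
ft_force: [-0.4, -0.2, 0.5]
grip_width: 0.0003
time: 6.7
position: [0.5993, 0.024, 0.0905]
tool_rot: [0.707, 0.707, 0.0, -0.0]
ft_force: [0.0, 0.2, -0.0]
grip_width: 0.0001
```

```bash
python3 - <<'E'
from h import *
c=snap('wrist','w5');snap('side','d5');crop('w5',220,60,180,230,2.6,'w5c');crop('d5',220,120,180,140,4,'d5c')
o=robot.get_obs();print(o['time'],o['position'],o['ft_force'])
E
```

```text
6.8 [0.59923593 0.0238791  0.09047808] [ 0.55245139 -0.74009606 -0.39327697]
```

View pics/w5c.png

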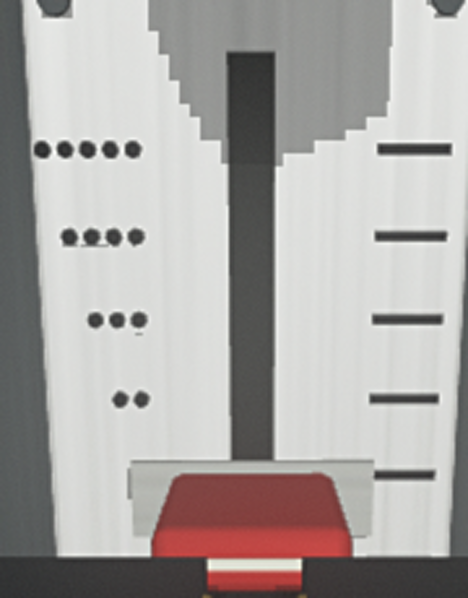

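View pics/d5c.png

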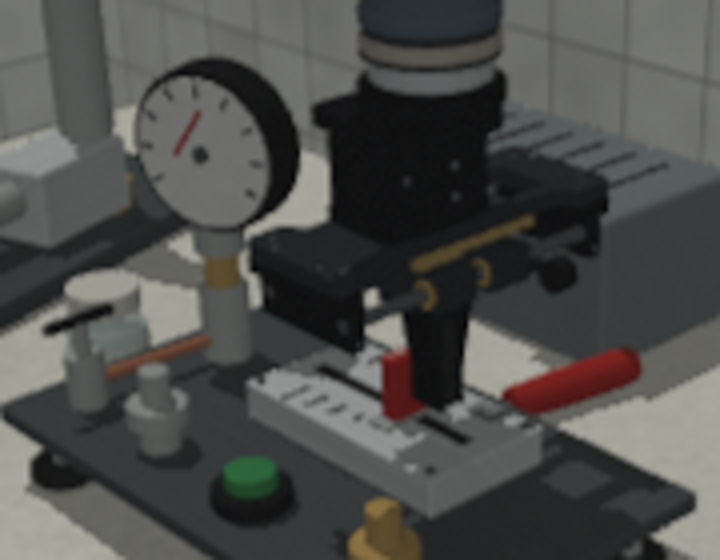

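The lever's white mark is at crop (255,568), and its grey slide now covers the one-dot row.

```bash
python3 - <<'E'
from h import *
c=load('w5')
for y in (475,530,568): print(atz(c,317,60+(y+.5)/2.6-.5,.1145).round(4))
E
```

```text
[0.5987 0.0562 0.1145]
[0.5987 0.0468 0.1145]
[0.5987 0.0402 0.1145]
```

The mark reads 0.040, just past the crest at 0.038, so the picture may have caught it in mid-snap. I'll look again.

```bash
python3 -m inch '[{"ax":0,"ay":0,"az":0,"dx":0,"dy":0,"dz":0,"gripper":0},{"ax":0,"ay":0,"az":0,"dx":0,"dy":0,"dz":0,"gripper":0}]'; python3 - <<'E'
from h import *
c=snap('wrist','w6');crop('w6',220,60,180,230,2.6,'w6c')
E
```

```text
time: 7.0
position: [0.5993, 0.0233, 0.0905]
tool_rot: [0.707, 0.707, 0.0, -0.0]
ft_force: [-1.4, 0.2, -0.4]
grip_width: 0.0006
```

View pics/w6c.png

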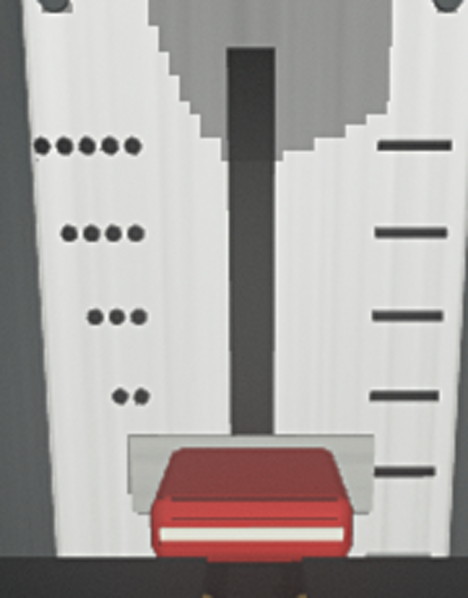

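It snapped: the mark is now at y≈0.046, which is notch 1. Next notch: crest 2 expected at TCP y ≈ 0.0397.

```bash

python3 -m inch '[{"ax":0,"ay":0,"az":0,"dx":2,"dy":0,"dz":0,"gripper":0},{"ax":0,"ay":0,"az":0,"dx":3,"dy":0,"dz":0,"gripper":0},{"ax":0,"ay":0,"az":0,"dx":2,"dy":0,"dz":0,"gripper":0},{"ax":0,"ay":0,"az":0,"dx":1,"dy":0,"dz":0,"gripper":0},{"ax":0,"ay":0,"az":0,"dx":1,"dy":0,"dz":0,"gripper":0}]'
python3 -m inch '[{"ax":0,"ay":0,"az":0,"dx":1,"dy":0,"dz":0,"gripper":0},{"ax":0,"ay":0,"az":0,"dx":1,"dy":0,"dz":0,"gripper":0}]'
python3 -m inch '[{"ax":0,"ay":0,"az":0,"dx":1,"dy":0,"dz":0,"gripper":0},{"ax":0,"ay":0,"az":0,"dx":1,"dy":0,"dz":0,"gripper":0}]'
python3 -m inch '[{"ax":0,"ay":0,"az":0,"dx":1,"dy":0,"dz":0,"gripper":0},{"ax":0,"ay":0,"az":0,"dx":1,"dy":0,"dz":0,"gripper":0}]'
python3 -m inch '[{"ax":0,"ay":0,"az":0,"dx":0.5,"dy":0,"dz":0,"gripper":0},{"ax":0,"ay":0,"az":0,"dx":0.5,"dy":0,"dz":0,"gripper":0}]'
```

```text
time: 7.55
position: [0.5993, 0.0308, 0.0906]
tool_rot: [0.706, 0.708, -0.001, 0.001]
ft_force: [-1.1, -5.9, -0.0]
grip_width: 0.0004
time: 7.75
position: [0.5993, 0.033, 0.0906]
tool_rot: [0.707, 0.708, -0.001, 0.001]
ft_force: [0.0, -4.0, 0.7]
grip_width: 0.0
time: 7.95
position: [0.5992, 0.0362, 0.0906]
tool_rot: [0.707, 0.707, 0.0, -0.0]
ft_force: [-0.2, -3.1, -0.3]
grip_width: 0.0002
time: 8.15
position: [0.5992, 0.0389, 0.0906]
tool_rot: [0.707, 0.707, 0.0, -0.0]
ft_force: [-0.5, -0.5, 0.0]
grip_width: 0.0003
time: 8.35
position: [0.5993, 0.0398, 0.0905]
tool_rot: [0.707, 0.707, 0.0, -0.0]
ft_force: [-0.7, -0.6, -0.4]
grip_width: 0.0005
```

```bash
python3 -m inch '[{"ax":0,"ay":0,"az":0,"dx":0,"dy":0,"dz":0,"gripper":0},{"ax":0,"ay":0,"az":0,"dx":0,"dy":0,"dz":0,"gripper":0},{"ax":0,"ay":0,"az":0,"dx":0,"dy":0,"dz":0,"gripper":0}]'; python3 - <<'E'
from h import *
c=snap('wrist','w7');crop('w7',220,60,180,230,2.6,'w7c')
for y in (475,500,525,535,550,568): print(y,atz(c,317,60+(y+.5)/2.6-.5,.1145).round(4))
E
```

```text
time: 8.65
position: [0.5993, 0.0392, 0.0906]
tool_rot: [0.707, 0.707, 0.0, -0.0]
ft_force: [-0.4, 0.4, -0.5]
grip_width: 0.0002
475 [0.5987 0.0714 0.1145]
500 [0.5987 0.0672 0.1145]
525 [0.5987 0.063  0.1145]
535 [0.5987 0.0612 0.1145]
550 [0.5987 0.0586 0.1145]
568 [0.5987 0.0555 0.1145]
```

View pics/w7c.png

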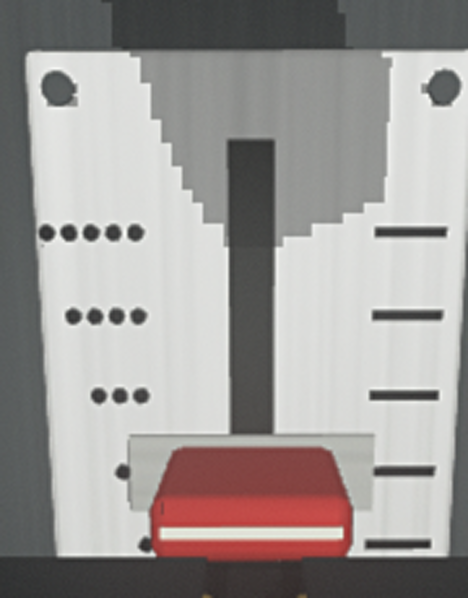

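The mark is at 0.0613, so it's in notch 2. I'll use the same stroke for notch 3.

```bash

python3 -m inch '[{"ax":0,"ay":0,"az":0,"dx":2,"dy":0,"dz":0,"gripper":0},{"ax":0,"ay":0,"az":0,"dx":3,"dy":0,"dz":0,"gripper":0},{"ax":0,"ay":0,"az":0,"dx":2,"dy":0,"dz":0,"gripper":0},{"ax":0,"ay":0,"az":0,"dx":1,"dy":0,"dz":0,"gripper":0},{"ax":0,"ay":0,"az":0,"dx":1,"dy":0,"dz":0,"gripper":0}]'
python3 -m inch '[{"ax":0,"ay":0,"az":0,"dx":1,"dy":0,"dz":0,"gripper":0},{"ax":0,"ay":0,"az":0,"dx":1,"dy":0,"dz":0,"gripper":0}]'
python3 -m inch '[{"ax":0,"ay":0,"az":0,"dx":1,"dy":0,"dz":0,"gripper":0},{"ax":0,"ay":0,"az":0,"dx":1,"dy":0,"dz":0,"gripper":0}]'
python3 -m inch '[{"ax":0,"ay":0,"az":0,"dx":1,"dy":0,"dz":0,"gripper":0},{"ax":0,"ay":0,"az":0,"dx":1,"dy":0,"dz":0,"gripper":0}]'
python3 -m inch '[{"ax":0,"ay":0,"az":0,"dx":0.5,"dy":0,"dz":0,"gripper":0},{"ax":0,"ay":0,"az":0,"dx":0.5,"dy":0,"dz":0,"gripper":0}]'
python3 -m inch '[{"ax":0,"ay":0,"az":0,"dx":0,"dy":0,"dz":0,"gripper":0},{"ax":0,"ay":0,"az":0,"dx":0,"dy":0,"dz":0,"gripper":0},{"ax":0,"ay":0,"az":0,"dx":0,"dy":0,"dz":0,"gripper":0}]'; python3 - <<'E'
from h import *
c=snap('wrist','w8');crop('w8',220,60,180,230,2.6,'w8c')
for y in (475,500,525,535,550,568): print(y,atz(c,317,60+(y+.5)/2.6-.5,.1145).round(4))
E
```

```text
time: 9.2
position: [0.5993, 0.0468, 0.0906]
tool_rot: [0.706, 0.708, -0.001, 0.001]
ft_force: [-1.0, -5.2, 0.8]
grip_width: 0.0007
time: 9.4
position: [0.5993, 0.049, 0.0906]
tool_rot: [0.707, 0.708, -0.001, 0.001]
ft_force: [-0.4, -4.4, 0.2]
grip_width: 0.0003
time: 9.6
position: [0.5992, 0.0522, 0.0906]
tool_rot: [0.707, 0.707, 0.0, -0.0]
ft_force: [-0.1, -2.2, 0.8]
grip_width: 0.0006
time: 9.8
position: [0.5992, 0.0549, 0.0905]
tool_rot: [0.707, 0.707, 0.0, -0.0]
ft_force: [-0.3, -0.5, 0.8]
grip_width: 0.0006
time: 10.0
position: [0.5993, 0.0558, 0.0905]
tool_rot: [0.707, 0.707, 0.0, -0.0]
ft_force: [-0.6, -0.7, 0.8]
grip_width: 0.0004
time: 10.3
position: [0.5993, 0.0552, 0.0905]
tool_rot: [0.707, 0.707, 0.0, -0.0]
ft_force: [0.6, 0.5, -0.1]
grip_width: 0.0004
475 [0.5987 0.0874 0.1145]
500 [0.5987 0.0832 0.1145]
525 [0.5987 0.079  0.1145]
535 [0.5987 0.0772 0.1145]
550 [0.5987 0.0746 0.1145]
568 [0.5987 0.0715 0.1145]
```

View pics/w8c.png

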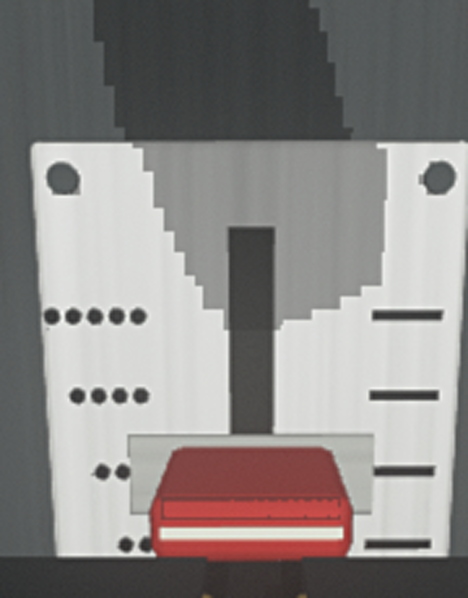

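The lever is in the three-dot notch: mark y 0.0773 against 0.078 expected, and the push has dropped to nothing. I'll back off, rise and move above the button.

```bash

python3 -m inch '[{"ax":0,"ay":0,"az":0,"dx":-5,"dy":0,"dz":0,"gripper":0},{"ax":0,"ay":0,"az":0,"dx":-8,"dy":0,"dz":0,"gripper":0},{"ax":0,"ay":0,"az":0,"dx":0,"dy":0,"dz":-20,"gripper":0},{"ax":0,"ay":0,"az":0,"dx":0,"dy":0,"dz":-30,"gripper":0},{"ax":0,"ay":0,"az":0,"dx":0,"dy":-20,"dz":-20,"gripper":0},{"ax":0,"ay":0,"az":0,"dx":10,"dy":-30,"dz":0,"gripper":0},{"ax":0,"ay":0,"az":0,"dx":10,"dy":-30,"dz":0,"gripper":0},{"ax":0,"ay":0,"az":0,"dx":1,"dy":-19,"dz":0,"gripper":0}]'
python3 -m inch '[{"ax":0,"ay":0,"az":0,"dx":0,"dy":0,"dz":0,"gripper":0},{"ax":0,"ay":0,"az":0,"dx":0,"dy":0,"dz":0,"gripper":0},{"ax":0,"ay":0,"az":0,"dx":0,"dy":0,"dz":0,"gripper":0}]'
python3 - <<'E'
from h import *
c=snap('wrist','w9');snap('scene','s9');snap('side','d9')
crop('s9',230,150,230,200,3.4,'s9c');crop('d9',200,60,220,200,3.4,'d9c')
o=robot.get_obs();print(o['time'],o['position'],o['ft_force'])
E
```

```text
time: 11.15
position: [0.4975, 0.0633, 0.1607]
tool_rot: [0.707, 0.708, -0.001, -0.001]
ft_force: [1.0, -0.4, -0.1]
grip_width: 0.0003
time: 11.45
position: [0.5024, 0.0624, 0.1609]
tool_rot: [0.707, 0.707, 0.001, 0.001]
ft_force: [0.1, 0.7, 0.0]
grip_width: 0.0002
11.6 [0.50153232 0.06268012 0.16045628] [-0.33026245 -0.85937674  0.24379754]
```

View pics/s9c.png

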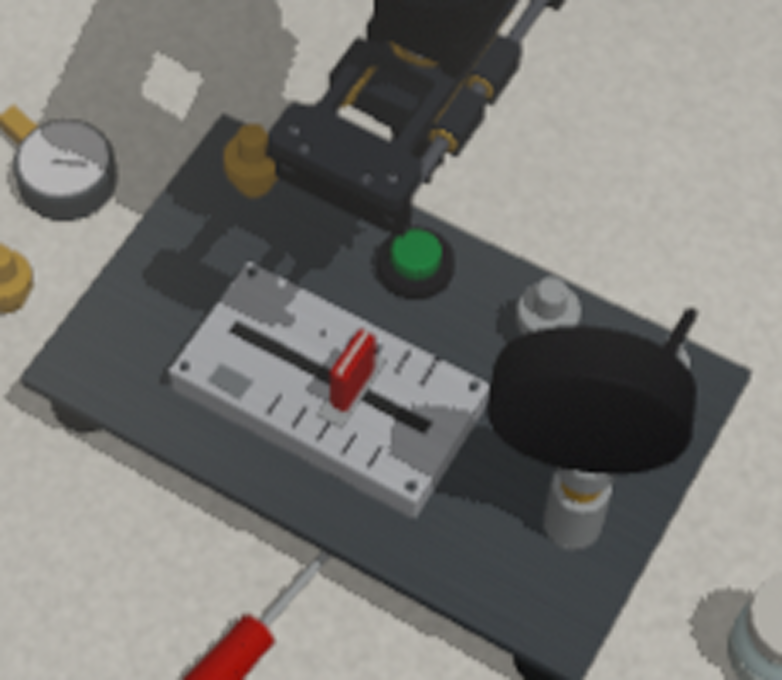

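View pics/d9c.png

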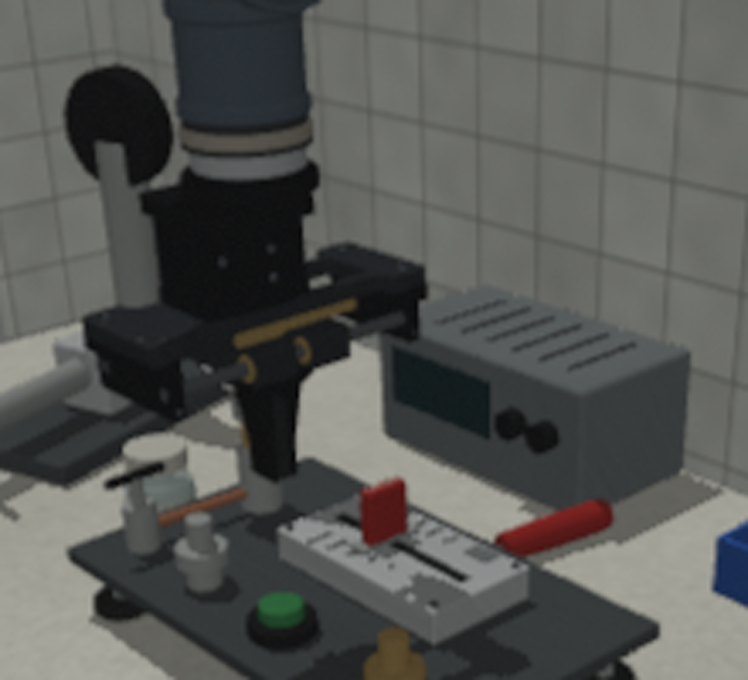

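View pics/w9.png

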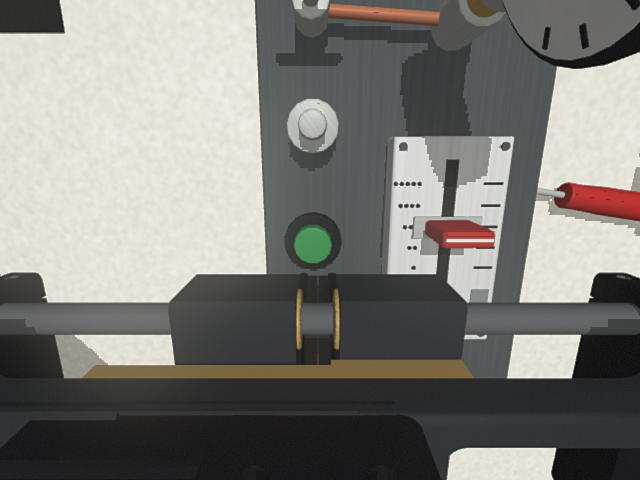

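The lever still stands at the three-dot notch and the fingertips are over the button. Before going down I'll check how low the jaw housing hangs, because its far end passes over the lever, and I'll measure the button.

```bash
python3 - <<'E'
from h import *
o=np.array([.5016,.0627,.1605])
for n in('side','scene'):
    c=load({'side':'d9','scene':'s9'}[n]);D=c['depth'];v,u=np.mgrid[0:480,0:640];K=c['camera_matrix']
    p=np.stack([(u-K[0,2])/K[0,0]*D,-(v-K[1,2])/K[1,1]*D,-D],-1)@att(c).T+c['position']-o
    for lo in range(-10,130,10):
        m=(D>0)&(p[...,2]*1000>lo)&(p[...,2]*1000<=lo+10)&(abs(p[...,0])<.13)&(abs(p[...,1])<.08)
        if m.sum()>3: print(n,lo,m.sum(),(1000*p[m].min(0)).round(),(1000*p[m].max(0)).round())
c=load('w9'); D=c['depth']
for u,v in((313,243),(305,237),(322,250)): print(atd(c,u,v).round(4))
im=c['img'].astype(int);m=(im[...,1]>im[...,0]+40)&(im[...,1]>im[...,2]+25)
v,u=np.nonzero(m[:272,:]);print(u.mean(),v.mean(),u.min(),u.max(),v.min(),v.max(),atz(c,u.mean(),v.mean(),.072).round(4))
print([atz(c,a,v.mean(),.072).round(4)[0] for a in(u.min(),u.max())],[atz(c,313,a,.072).round(4)[1] for a in(v.min(),v.max())])
E
```

```text
side 0 56 [ -9. -14.   1.] [ 7. 13. 10.]
side 10 62 [-10. -13.  10.] [10. 10. 20.]
side 20 63 [-12. -14.  20.] [12. 10. 30.]
side 30 67 [-13. -14.  30.] [12. 10. 40.]
side 40 87 [-15. -14.  40.] [15. 10. 50.]
side 50 85 [-19. -13.  50.] [19. 11. 60.]
side 60 31 [-29. -16.  60.] [83. 24. 70.]
side 70 274 [-88. -42.  70.] [86. 36. 80.]
side 80 557 [-87. -40.  80.] [87. 38. 90.]
side 90 442 [-94. -40.  90.] [ 91.  37. 100.]
side 100 473 [-96. -40. 100.] [ 93.  36. 110.]
side 110 858 [-95. -40. 110.] [ 96.  38. 120.]
side 120 265 [-51. -26. 120.] [ 18.  24. 130.]
scene 0 11 [-6.  8.  0.] [10. 11. 10.]
scene 20 6 [10.  2. 21.] [12.  5. 30.]
scene 30 10 [ 11. -11.  34.] [14. 10. 39.]
scene 40 4 [14. -8. 42.] [16. 10. 47.]
scene 60 14 [-80. -33.  64.] [86. 34. 70.]
scene 70 210 [-86. -37.  70.] [89. 38. 80.]
scene 80 393 [-86. -37.  80.] [89. 38. 90.]
scene 90 592 [-92. -38.  90.] [ 95.  39. 100.]
scene 100 373 [-92. -37. 100.] [ 97.  37. 110.]
scene 110 1263 [-96. -38. 110.] [ 97.  38. 120.]
scene 120 136 [-42. -23. 120.] [ 19.  26. 130.]
[0.499  0.065  0.0741]
[0.4929 0.0693 0.0722]
[0.5058 0.0588 0.0714]
312.47229791099 243.96639418710262 294 331 225 262 [0.4985 0.0637 0.072 ]
[np.float64(0.4844), np.float64(0.5127)] [np.float64(0.0785), np.float64(0.0493)]
```

The body starts about 68 mm above the tip, so it clears the lever top by about 20 mm. The tip is about 20×18 mm and fits on the button, whose centre is (0.4995, 0.0635) and top z≈0.072. Going down.

```bash

python3 -m inch '[{"ax":0,"ay":0,"az":0,"dx":1,"dy":-2,"dz":15,"gripper":0},{"ax":0,"ay":0,"az":0,"dx":0,"dy":0,"dz":30,"gripper":0},{"ax":0,"ay":0,"az":0,"dx":0,"dy":0,"dz":20,"gripper":0},{"ax":0,"ay":0,"az":0,"dx":0,"dy":0,"dz":14,"gripper":0},{"ax":0,"ay":0,"az":0,"dx":0,"dy":0,"dz":0,"gripper":0},{"ax":0,"ay":0,"az":0,"dx":0,"dy":0,"dz":0,"gripper":0},{"ax":0,"ay":0,"az":0,"dx":0,"dy":0,"dz":0,"gripper":0}]'
python3 -m inch '[{"ax":0,"ay":0,"az":0,"dx":0,"dy":0,"dz":2,"gripper":0},{"ax":0,"ay":0,"az":0,"dx":0,"dy":0,"dz":2,"gripper":0},{"ax":0,"ay":0,"az":0,"dx":0,"dy":0,"dz":2,"gripper":0},{"ax":0,"ay":0,"az":0,"dx":0,"dy":0,"dz":0,"gripper":0}]'
python3 -m inch '[{"ax":0,"ay":0,"az":0,"dx":0,"dy":0,"dz":1,"gripper":0},{"ax":0,"ay":0,"az":0,"dx":0,"dy":0,"dz":1,"gripper":0},{"ax":0,"ay":0,"az":0,"dx":0,"dy":0,"dz":0,"gripper":0}]'
python3 -m inch '[{"ax":0,"ay":0,"az":0,"dx":0,"dy":0,"dz":1,"gripper":0},{"ax":0,"ay":0,"az":0,"dx":0,"dy":0,"dz":1,"gripper":0},{"ax":0,"ay":0,"az":0,"dx":0,"dy":0,"dz":0,"gripper":0}]'
```

```text
time: 12.3
position: [0.4992, 0.064, 0.0822]
tool_rot: [0.707, 0.707, 0.001, 0.001]
ft_force: [-0.1, -0.9, -0.1]
grip_width: 0.0004
time: 12.7
position: [0.4981, 0.0641, 0.0755]
tool_rot: [0.707, 0.707, -0.0, -0.0]
ft_force: [0.1, 0.2, -0.1]
grip_width: 0.0005
time: 13.0
position: [0.4982, 0.0641, 0.0734]
tool_rot: [0.707, 0.707, -0.0, -0.0]
ft_force: [0.4, -0.5, -1.3]
grip_width: 0.0004
time: 13.3
position: [0.4983, 0.064, 0.0716]
tool_rot: [0.707, 0.707, 0.0, 0.0]
ft_force: [0.4, -0.5, 1.1]
grip_width: 0.0007
```

```bash

python3 -m inch '[{"ax":0,"ay":0,"az":0,"dx":0,"dy":0,"dz":1,"gripper":0},{"ax":0,"ay":0,"az":0,"dx":0,"dy":0,"dz":1,"gripper":0},{"ax":0,"ay":0,"az":0,"dx":0,"dy":0,"dz":0,"gripper":0}]'
python3 -m inch '[{"ax":0,"ay":0,"az":0,"dx":0,"dy":0,"dz":1,"gripper":0},{"ax":0,"ay":0,"az":0,"dx":0,"dy":0,"dz":1,"gripper":0},{"ax":0,"ay":0,"az":0,"dx":0,"dy":0,"dz":0,"gripper":0}]'
python3 -m inch '[{"ax":0,"ay":0,"az":0,"dx":0,"dy":0,"dz":1,"gripper":0},{"ax":0,"ay":0,"az":0,"dx":0,"dy":0,"dz":1,"gripper":0},{"ax":0,"ay":0,"az":0,"dx":0,"dy":0,"dz":0,"gripper":0}]'
```

```text
time: 13.6
position: [0.4983, 0.064, 0.0696]
tool_rot: [0.707, 0.707, 0.0, 0.0]
ft_force: [0.8, -1.0, 3.1]
grip_width: 0.0005
time: 13.9
position: [0.4984, 0.064, 0.0676]
tool_rot: [0.707, 0.707, 0.0, 0.0]
ft_force: [-1.2, 0.2, 3.3]
grip_width: 0.0003
time: 14.2
position: [0.4984, 0.064, 0.0663]
tool_rot: [0.707, 0.707, 0.0, 0.0]
ft_force: [-1.6, 0.2, 10.8]
grip_width: 0.0
```

The force went from 3.3 to 10.8 N and the tip stopped short of its target. That looks like the end stop, so I'll press 1 mm more to confirm, then retreat straight up.

```bash

python3 -m inch '[{"ax":0,"ay":0,"az":0,"dx":0,"dy":0,"dz":1,"gripper":0},{"ax":0,"ay":0,"az":0,"dx":0,"dy":0,"dz":0,"gripper":0},{"ax":0,"ay":0,"az":0,"dx":0,"dy":0,"dz":0,"gripper":0}]'
python3 -m inch '[{"ax":0,"ay":0,"az":0,"dx":0,"dy":0,"dz":-4,"gripper":0},{"ax":0,"ay":0,"az":0,"dx":0,"dy":0,"dz":-5,"gripper":0},{"ax":0,"ay":0,"az":0,"dx":0,"dy":0,"dz":-10,"gripper":0},{"ax":0,"ay":0,"az":0,"dx":0,"dy":0,"dz":-30,"gripper":0},{"ax":0,"ay":0,"az":0,"dx":0,"dy":0,"dz":-40,"gripper":0},{"ax":0,"ay":0,"az":0,"dx":-20,"dy":-20,"dz":-40,"gripper":0},{"ax":0,"ay":0,"az":0,"dx":-40,"dy":-20,"dz":-30,"gripper":0},{"ax":0,"ay":0,"az":0,"dx":-30,"dy":0,"dz":0,"gripper":0}]'
python3 -m inch '[{"ax":0,"ay":0,"az":0,"dx":0,"dy":0,"dz":0,"gripper":0},{"ax":0,"ay":0,"az":0,"dx":0,"dy":0,"dz":0,"gripper":0},{"ax":0,"ay":0,"az":0,"dx":0,"dy":0,"dz":0,"gripper":0},{"ax":0,"ay":0,"az":0,"dx":0,"dy":0,"dz":0,"gripper":0}]'
python3 - <<'E'
from h import *
snap('wrist','w10');snap('scene','s10');snap('side','d10');crop('w10',180,0,460,300,1.7,'w10c');crop('s10',150,130,330,250,2.4,'s10c')
a=load('w10');o=robot.get_obs();print(o['time'],o['position'],o['ft_force'],o['joint_velocities'].round(3))
E
```

```text
time: 14.5
position: [0.4984, 0.0641, 0.0662]
tool_rot: [0.707, 0.708, 0.0, 0.0]
ft_force: [-3.2, 0.3, 18.1]
grip_width: 0.0003
time: 15.3
position: [0.4594, -0.0239, 0.225]
tool_rot: [0.706, 0.708, 0.001, 0.002]
ft_force: [0.8, -0.0, -0.2]
grip_width: 0.0006
time: 15.7
position: [0.4594, -0.0222, 0.2208]
tool_rot: [0.706, 0.708, -0.0, -0.001]
ft_force: [-0.3, 0.1, -0.2]
grip_width: 0.0005
15.85 [ 0.45963171 -0.02237163  0.220961  ] [0.36254704 0.75752763 0.19095837] [-0.003 -0.004 -0.002 -0.002 -0.    -0.   ]
```

View pics/w10.png

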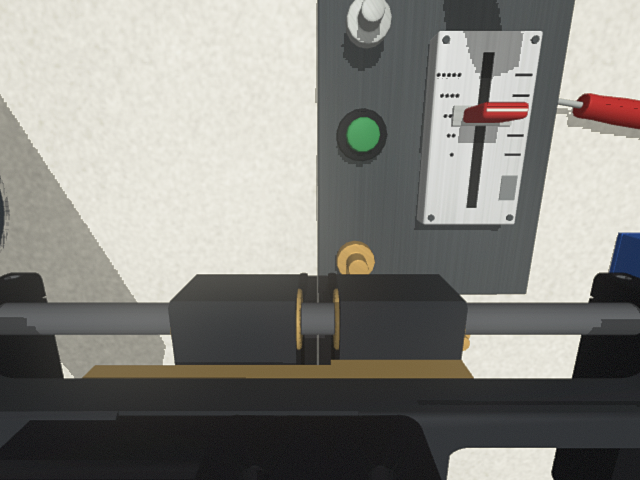

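View pics/s10c.png

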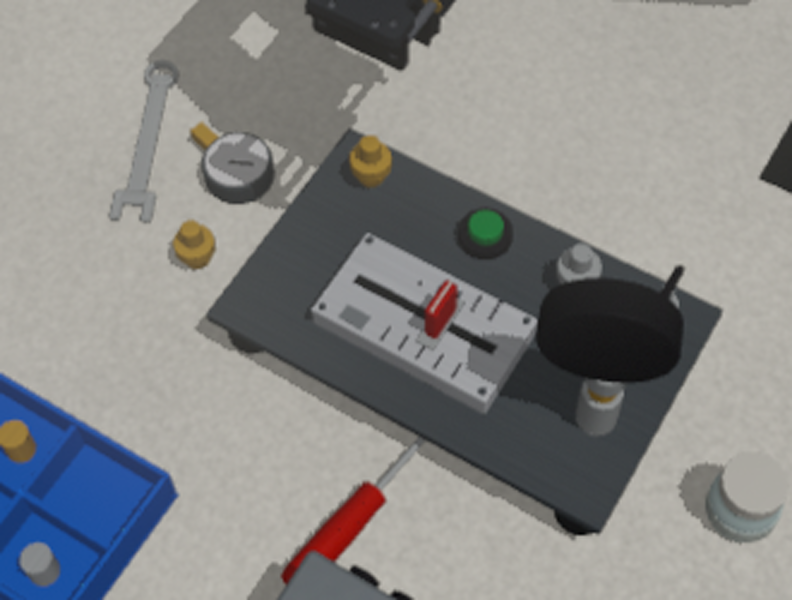

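The arm is clear, the lever stands level with the three-dot row at about (497,110) in the wrist view, and the other items look undisturbed. I'll check the lever position, the button height and what has changed in the scene, then hand in.

```bash
python3 - <<'E'
from h import *
c=load('w10');a=load('scene0');b=load('s10')
print('lever mark',atz(c,504,105,.1145),'3rd tick',atz(c,517,114,.074))
for k,x in(('before',a),('after',b)):
    print(k,'btn',np.mean([atd(x,352+i,224+j) for i in(-2,-1,0,1,2) for j in(-1,0,1)],axis=0).round(4))
d=cv2.absdiff(a['img'],b['img']).max(2); 
for n,(u0,v0,u1,v1) in dict(adA=(294,183,316,208),adB=(380,228,402,246),adC=(218,218,242,244),scr=(265,310,330,370),jar=(440,315,480,360),wr=(190,150,230,225),gauge=(228,178,268,218)).items(): print(n,d[v0:v1,u0:u1].mean().round(1))
E
```

```text
lever mark [0.59618771 0.08091523 0.1145    ] 3rd tick [0.62895677 0.07897921 0.074     ]
before btn [0.5022 0.0645 0.0719]
after btn [0.5399 0.0829 0.1381]
adA 5.7
adB 7.6
adC 8.7
scr 9.3
jar 9.1
wr 11.3
gauge 22.2
```

```bash
python3 - <<'E'
from h import *
a=load('scene0');b=load('s10');c=load('w10')
for x in(a,b): print(np.round([atd(x,352+i,224+j)[2] for j in(-1,0,1) for i in(-2,0,2)],3), x['position'])
print(np.round([atd(c,363+i,133+j)[2] for j in(-4,0,4) for i in(-4,0,4)],4))
c2=snap('scene','s11'); print(np.round([atd(c2,352+i,224+j)[2] for j in(-1,0,1) for i in(-2,0,2)],3))
s=load('d10');s0=load('side0')
for x in(s0,s): print('side',np.median([atd(x,282+i,237+j)[2] for j in(-1,0,1) for i in(-2,0,2)]).round(4))
d=cv2.absdiff(a['img'],b['img']).max(2); print('bg',d[250:300,500:560].mean(), d[100:150,60:120].mean())
crop('w10',420,20,140,130,5,'w10d')
E
```

```text
[0.074 0.071 0.07  0.071 0.071 0.076 0.07  0.069 0.069] [1.06767698 0.34223018 1.06408987]
[0.072 0.068 0.073 0.074 0.071 0.071 0.074 1.064 0.072] [1.06767698 0.34223018 1.06408987]
[0.0719 0.0727 0.0733 0.0723 0.0726 0.0721 0.0728 0.0708 0.0724]
[0.07  0.072 0.072 0.073 0.071 0.071 0.07  0.071 0.072]
side 0.0726
side 0.0728
bg 9.785666666666666 9.752666666666666
```

View pics/w10d.png

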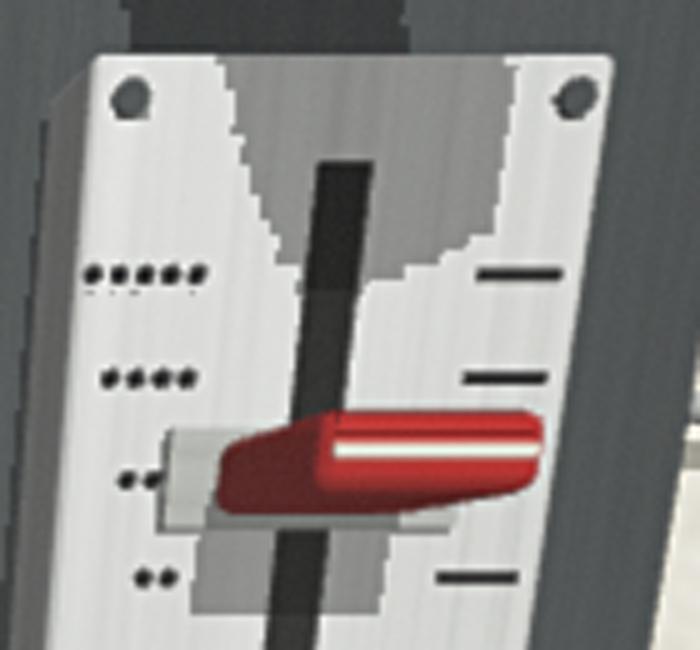

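The slide is centred on the three-dot row, and the button is back at z 0.072. The odd 0.138 average came from one pixel with no depth reading. Handing in.

```bash
python3 -c "
from rig import robot
print(robot.hand_in())"
```

```text
the job is handed in; nothing more can be done
None
```

The range lever is in the third notch, and the green zero button was then pressed fully down and let come up. I handed the job in at about 16 s.

- **Lever:** I pushed it with the shut fingertips in three separate clicks. The highest push I read was about 6 N, and it dropped to nothing at each snap. In the last picture its slide is centred on the three-dot row. Just after the third click its mark measured y 0.077 m, against 0.078 m for the notch. A last rough reading from an oblique view gave 0.081 m, but I trust the picture over that.
- **Button:** I pressed until it hit its stop. The tip stayed at z 0.066 m while the force rose to 18 N. Afterwards two cameras read its top at 0.072–0.073 m, the same as before. One averaged height of 0.138 m came from a single pixel with no depth reading.
- **Other items:** The loose items show no change beyond image noise, except the spare gauge. Its larger image difference is the arm's shadow, and it looks unmoved by eye.
- **Arm:** It ended at rest clear of everything, with no force on the tool beyond noise. The tip was at z 0.22 m.

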